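Press a jar's lid down under the lid press and keep it pressed

TASK

Push the pusher with the orange grip along its runway so that it slides the yellow ink jar under the overhanging arm of the blue lid press, fully home against the end stop. Then press the black palm knob on top of the press straight down until the green ring on its stem is entering the collar (about 22 mm down, the red ring above it still out), and finish while holding it there: the knob is sprung, so the program ends with the gripper still pressing. Keep the jar upright and leave the other things on the table undisturbed.

Things in the scene. Friction and masses are not known exactly. Their poses are not given: they have to be found in the camera images.
- press: fixed blue lid press; origin on the table on the press axis. +y: the way the pusher comes out (to the robot's left). Column 60 to 94 mm along +x, 50 mm wide; overhanging arm 46 mm wide, z 151 to 175 mm, from the column to 28 mm past the axis. Base 114 mm wide, y -65 to +185 mm; steel runway along y, top at z 24 mm, between rails 77 mm apart, top at z 45 mm
- pusher (a joint): slide of the grey pusher along the press's y axis, in m: 0 = fully home, jar then against the dark end stop and on the press axis; up to 0.135 pulled out. It starts 0.107 to 0.125 out, 5 mm or more behind the jar. Friction about 2.5 N, no spring: it stays where it is left
- grip_top (a point): centre of the top, 95 mm above the table, of the pusher's upright orange round grip: 18 mm diameter with a 24 mm foot, graspable from 44 to 93 mm above the table. With the pusher home it stands 130 mm along the press's +y from the press axis, otherwise farther out by the joint value
- yellow_jar: closed white ink jar with white lid and yellow label, 71 mm diameter, 99 mm tall, about 0.35 kg, origin at the centre of its underside. It stands loose on the runway between the rails, underside 24 mm and lid top 123 mm above the table, 75 to 100 mm out from the press axis along the press's +y
- plunger (a joint): travel of the palm knob and its stem, in m: 0 = up at rest, positive = pressed down, 0.035 = bottomed. A spring returns it. Pressing takes about 3 N at first and 250 N/m more; from 8 mm on the pad rests on the jar's lid (if it is there) and a second spring adds 1 N and 400 N/m: about 15 N at 22 mm
- palm_knob: black mushroom knob, 52 mm diameter, 26 mm tall, on top of the stem on the press axis. Origin at its underside, 225 mm above the table when up
- knob_top (a point): centre of the knob's flat top; 251 mm above the table when up, 229 mm when pressed 22 mm. Press here, straight down
- collar_top (a point): centre of the top face of the aluminium collar (38 mm diameter) the stem slides through, 186 mm above the table. With the knob up, the stem's green ring begins 17 mm and its red ring 27 mm above the collar, so the green ring is entering the collar from 17 to 27 mm of travel
- pad: black rubber pad (40 mm diameter) under the arm on the press axis, moved by the knob; origin at the centre of its underside, 131 mm above the table with the knob up, 8 mm above the lid of a jar that is home
- ink_jar_navy: bystander: ink jar with navy lid, 74 mm diameter, 85 mm tall, to the right of the press; origin under its centre
- ink_jar_black: bystander: ink jar with black lid, 74 mm diameter, 85 mm tall, to the right of the press; origin under its centre
- blue_tape: bystander: roll of blue tape, 104 mm diameter, 24 mm high, near the robot on the right; origin under its centre
- brush_a: bystander: flat brush with green handle, 197 mm long, 12 mm high, lying to the left of the press, near the robot; origin under its middle
- mug: bystander: white mug, 78 mm diameter, 97 mm tall, to the left; origin under its centre

How it is judged:
By the outcome, as a careful person would: the job done as asked, in the order asked, and still so for the second after the job is handed in, while the arm keeps its last pose, push and grip.
It also fails if it takes over 45 s, if anything falls off the work surface, if the arm or the gripper's body presses on something with over 40 N, if the wrist force passes 120 N, or if a joint passes its speed limit or range.

ROBOT

A 6-joint arm with a two-finger parallel gripper is mounted at the origin on the work surface; the furniture and walls round the work are solid. World frame = base frame: x ahead of the robot, y to its left, z up, the work surface at z = 0. Lengths are in mm, angles in rad, forces in N, time in s.
With the tool pointing down it reaches from about 275 to 750 mm from the base axis. Payload 10.2 kg.
Tool frame: the origin (TCP) lies on the front face of the gripper's body, between the roots of the fingers; the fingertips stand 73 mm ahead of it and the grasp point (between the pads) lies 54 mm ahead of it; z points along the fingers, y is the line along which they close (so a half turn about z gives the same grasp; the last joint's range is limited). The gripper opens to 85 mm and grips with 20 to 120 N. Pads are 22 mm wide; open, the fingers measure 114 mm over their backs; the gripper's body (76 mm by 85 mm) begins 54 mm behind the grasp point. The pads swing forward as they close: fully open they stand 13 mm farther back than shut.
Start: joints at [1.037, 0.313, 1.498, -0, 1.331, -0.223], TCP at [160.569, 499.849, 303.894] pointing down, gripper open.
Joint ranges: [-2.94, 2.94], [-0.97, 2.17], [0.19, 2.56], [-1.23, 4.37], [0.02, 3.11], [-2.88, 2.88]. Speed limits (rad/s): [2.39, 2.39, 3.01, 3.14, 3.14, 3.14].

INTERFACE

Orientations are given as a unit quaternion [w, x, y, z].
In Python, from rig import * gives the robot as it stands.
- The arm moves only by the tool step_arm, never from a script. Its argument "plan" is a list of rows, each an object with "offset": the shift along the tool's x, y, z in cm, a list of three; "rot": the turn, a rotation vector about the tool's x, y, z in degrees, a list of three; "gripper": the finger opening in cm, from 0 to 8.54. In form: [{"offset": [x, y, z], "rot": [wx, wy, wz], "gripper": gripper}, ...]. A call has 1 to 12 rows; each row is the pose to reach, as a shift and turn from the pose commanded when the call began, along the tool's axes at that moment; what a row does not reach only later rows make up. A row lasts 1/10 s, in which the tool goes at most 50 mm and 8.59 degrees, less where a joint would pass 70% of its speed; a pose out of reach is approached as far as the arm can. A call with a gripper value outside its range is refused whole. The fingers move at their own pace and stop on an object; "squeeze" is the grip in N (left out, the last holds). Time passes only in rows, so rows that repeat a pose let the fingers close. It gives the time, the measured TCP pose, the force, the opening and the grip force at its end, in the units of the state.
- sense(): the state, without advancing time (a new reading comes with each control period).
- capture(name): name is "scene" or "side" or "wrist"; returns a dict with "color" (480x640x3 uint8, red, green, blue), "depth" (480x640 float32, mm along the optical axis (not along the pixel's ray), 0 where there is no reading), "vertical_fov" (degrees; the focal length in pixels is half the picture's height over the tangent of half this angle, whatever the lens; pixels are square), "cx", "cy" (the principal point, pixels), "rvec" (rotation vector, rad) and "tvec" (3), from world to camera coordinates, as OpenCV has them; the wrist camera has in their place "mount" (4x4, takes a point from camera to tool coordinates, whose origin is the TCP and whose axes are the flange's). Camera axes: x right, y down, z forward; pixel columns grow to the right and rows downward; lengths in mm; the calibration is good to about 2 mm. A picture is of the moment at which its call begins: read the wrist's pose just before it.
- finish_job(): hands the job in; it is judged then, once.
The state is a dict: "time_s": time; "joints": joint angles; "dq": joint speeds; "tau": joint torques, N m; "eef_pos": TCP position; "ee_rot": TCP orientation; "force": force on the tool from outside, world axes, zero at the start; "wrist_torque": the same for the moment, N m; "grip_width": opening from 0.0 (shut) to 1.0 (fully open); "grip_force": force on a finger pad.
Only numpy, scipy, OpenCV 4.12 (cv2) and the standard library are available. Lean on these libraries where they do the work, as an engineer would, in place of code of your own. Each camera call takes 0.05 s, during which the arm holds its last target. There are 200 camera calls.

## Working session

There is one attempt and no reset: what is moved stays moved. The work goes in short steps, Python scripts to look and compute and a tool call to move; the robot and the scene stay as the last step left them, time stands still between calls to the robot, and variables do not carry over. Pictures are saved under pics/ and viewed, at most 10 in all, crops included, and the job is handed in when it is done.

Besides the shell and the picture viewer there is one more tool, called after ">>>" as name(argument=value, ...) on one line, values as JSON. step_arm: Moves the arm, as the interface text tells. Its arguments: {"type":"object","properties":{"plan":{"type":"array"},"squeeze":{"type":"number"}},"required":["plan"]}

```bash
mkdir -p pics; cat > h.py <<'E'
from rig import *
import numpy as np, cv2
from scipy.spatial.transform import Rotation as R
def cam(name):
    s=sense(); c=capture(name); f=240/np.tan(np.radians(c["vertical_fov"])/2)
    if "mount" in c:
        q=s["ee_rot"]; T=np.eye(4); T[:3,:3]=R.from_quat([q[1],q[2],q[3],q[0]]).as_matrix(); T[:3,3]=s["eef_pos"]
        M=T@np.array(c["mount"])
    else:
        r=cv2.Rodrigues(np.array(c["rvec"],float))[0]; M=np.eye(4); M[:3,:3]=r.T; M[:3,3]=-r.T@np.array(c["tvec"]).ravel()
    return c,f,M
def cloud(c,f,M):
    v,u=np.mgrid[:480,:640]; z=c["depth"]
    P=np.stack([(u-c["cx"])/f*z,(v-c["cy"])/f*z,z],-1)
    P=P@M[:3,:3].T+M[:3,3]; P[z<=0]=np.nan; return P
def ray(c,f,M,u,v,h):
    d=M[:3,:3]@np.array([(u-c["cx"])/f,(v-c["cy"])/f,1]); return M[:3,3]+d*(h-M[2,3])/d[2]
E
python3 - <<'E'
from h import *
print(sense())
ims=[]
for n in("scene","side","wrist"):
    c,f,M=cam(n); cv2.imwrite(f"pics/{n}0.png",c["color"][:,:,::-1]); print(n,f,M.round(2).tolist(),(c["depth"]>0).mean())
E
```

```text
{'time_s': 0.0, 'joints': array([ 1.03661612e+00,  3.13457298e-01,  1.49845710e+00,  1.48221436e-05,
        1.33102153e+00, -2.23406453e-01]), 'dq': array([-0.00084276,  0.0012044 ,  0.00037093, -0.00015358,  0.00032599,
        0.00099442]), 'tau': array([ 6.14934779e-04, -4.12254238e+01, -2.59744138e+01, -6.83744679e-05,
        3.99888901e-03, -3.37290686e-06]), 'eef_pos': array([160.46397844, 499.69352817, 303.32375054]), 'ee_rot': array([-2.55058874e-04,  1.54764037e-01,  9.87951234e-01, -6.21364297e-04]), 'force': array([ 0.08694061, -0.07620576,  0.76157102]), 'wrist_torque': array([ 0.01177569,  0.01678534, -0.02838748]), 'grip_force': 0.0, 'grip_width': 1.0011187256376857}
scene 544.8801775086938 [[-0.51, -0.37, 0.78, -802.33], [-0.86, 0.23, -0.45, 787.98], [-0.01, -0.9, -0.44, 878.64], [0.0, 0.0, 0.0, 1.0]] 0.9958333333333333
side 552.5294673881473 [[0.94, -0.2, 0.27, 92.34], [-0.34, -0.54, 0.77, -1032.86], [-0.01, -0.82, -0.57, 966.85], [0.0, 0.0, 0.0, 1.0]] 0.9960319010416666
wrist 388.3611809526582 [[0.31, 0.91, 0.29, 86.47], [0.95, -0.29, -0.09, 523.83], [-0.0, 0.3, -0.95, 373.4], [0.0, 0.0, 0.0, 1.0]] 0.995888671875
```

View pics/scene0.png

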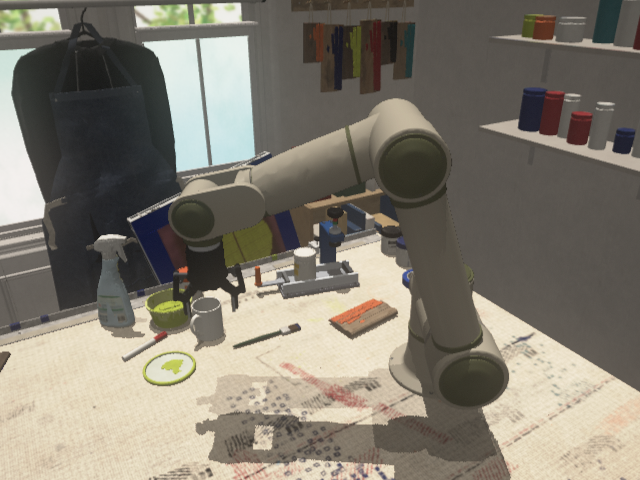

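View pics/side0.png

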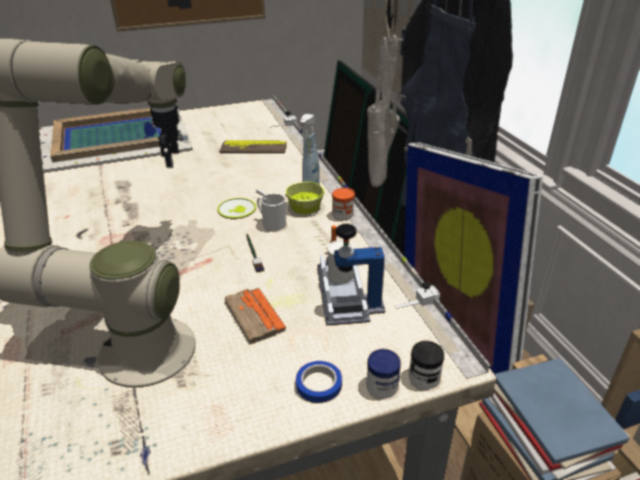

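The scene view shows the knob at about (335,213), the jar at (305,262) and the orange grip at (258,275). In the side view the knob is at (346,232), with the grip partly behind it at (336,232). Next I'll measure them from depth and rays.

```bash
python3 - <<'E'
from h import *
for n,boxes in (("scene",dict(knob=(322,200,350,232),grip=(250,262,264,290),jar=(290,246,320,282))),("side",dict(knob=(330,222,360,248),grip=(328,222,342,245),jar=(325,240,365,300)))):
    c,f,M=cam(n);P=cloud(c,f,M);hsv=cv2.cvtColor(c["color"],cv2.COLOR_RGB2HSV).astype(int)
    H,S,V=hsv[...,0],hsv[...,1],hsv[...,2]
    masks=dict(knob=(V<90)&(P[...,2]>215)&(P[...,2]<270),grip=(H<16)&(S>140)&(P[...,2]>35)&(P[...,2]<110),jar=(S<90)&(V>90)&(P[...,2]>112)&(P[...,2]<135))
    for k,(a,b,d,e) in boxes.items():
        m=np.zeros((480,640),bool);m[b:e,a:d]=masks[k][b:e,a:d]
        if m.sum()<5: print(n,k,"few",m.sum());continue
        q=P[m];v,u=np.nonzero(m)
        print(n,k,m.sum(),"px",u.min(),u.max(),v.min(),v.max(),"lo",np.percentile(q,5,0).round(0),"med",np.median(q,0).round(0),"hi",np.percentile(q,95,0).round(0))
        h=dict(knob=238,grip=70,jar=123)[k]
        print("  ray centroid",ray(c,f,M,u.mean(),v.mean(),h).round(1))
        if k=="knob":
            t=q[q[:,2]>247]; print("  top",len(t),(t.min(0)+t.max(0))/2 if len(t) else "", t.mean(0) if len(t) else "")
    # blue arm top
    m=(H>95)&(H<125)&(S>90)&(P[...,2]>160)&(P[...,2]<182)&(P[...,0]>200)&(P[...,0]<900)&(abs(P[...,1])<300)
    if m.sum()>10:
        q=P[m];r=cv2.minAreaRect(q[:,:2].astype(np.float32));print(n,"arm",m.sum(),r,np.median(q,0).round(0))
    x0=dict(scene=(230,195,370,300),side=(310,215,400,330))[n]
    a,b,d,e=x0;k=5
    cv2.imwrite(f"pics/{n}z.png",cv2.resize(c["color"][b:e,a:d,::-1],None,fx=k,fy=k,interpolation=2))
E
```

```text
scene knob 164 px 327 343 207 221 lo [474. -35. 223.] med [488. -13. 247.] hi [512.   4. 252.]
  ray centroid [500.8 -20.  238. ]
  top 86 [493.5028806  -17.18638096 250.79979083] [493.18839436 -15.86867564 250.04943521]
scene grip 38 px 255 261 266 284 lo [547. 219.  37.] med [552. 226.  79.] hi [560. 230.  94.]
  ray centroid [554.4 224.7  70. ]
scene jar 240 px 293 315 247 259 lo [489.  50. 114.] med [515.  81. 122.] hi [549. 109. 125.]
  ray centroid [513.7  82.2 123. ]
scene arm 80 ((541.3960571289062, -23.68228530883789), (37.986244201660156, 86.54467010498047), 74.5778579711914) [555. -18. 175.]
side knob 252 px 336 355 224 242 lo [478. -44. 233.] med [496. -30. 249.] hi [515.  -9. 252.]
  ray centroid [500.9 -17.5 238. ]
  top 162 [497.99430876 -23.41670732 250.68242563] [498.78867043 -25.11590756 250.20518836]
side grip 50 px 332 335 226 239 lo [552. 210.  56.] med [557. 216.  79.] hi [561. 220.  97.]
  ray centroid [561.  226.2  70. ]
side jar 152 px 328 353 241 256 lo [492.  62. 118.] med [513.  87. 122.] hi [555. 106. 125.]
  ray centroid [514.9  84.6 123. ]
side arm 566 ((530.3005981445312, -30.532997131347656), (48.722408294677734, 116.96174621582031), 74.33069610595703) [538. -41. 174.]
```

>>> step_arm(plan=[{"offset":[-4,-1.2,0.4],"rot":[0,0,7.5],"gripper":8.5},{"offset":[-8,-2.4,0.8],"rot":[0,0,15],"gripper":8.5},{"offset":[-12,-3.6,1.5],"rot":[0,0,22.5],"gripper":8.5},{"offset":[-16,-4.9,2],"rot":[0,0,30],"gripper":8.5},{"offset":[-20,-6.1,3],"rot":[0,0,37.5],"gripper":8.5},{"offset":[-24,-7.3,4],"rot":[0,0,45],"gripper":8.5},{"offset":[-28,-8.5,5],"rot":[0,0,52.5],"gripper":8.5},{"offset":[-32,-9.8,5.5],"rot":[0,0,60],"gripper":8.5},{"offset":[-36,-11,6],"rot":[0,0,67.5],"gripper":8.5},{"offset":[-40,-12.2,6.5],"rot":[0,0,75],"gripper":8.5},{"offset":[-43.5,-13.3,7],"rot":[0,0,82],"gripper":8.5},{"offset":[-46.5,-14.2,7.4],"rot":[0,0,86.6],"gripper":8.5}])

```text
time_s: 1.45
eef_pos: [561.2, 220.9, 229.3]
ee_rot: [-0.0, 0.792, 0.611, -0.0]
force: [0.8, -0.3, 0.2]
grip_width: 0.996
grip_force: 0.0
```

```bash
python3 - <<'E'
from h import *
c,f,M=cam("wrist");s=sense();print(s["eef_pos"],s["ee_rot"],s["force"],s["dq"])
c,f,M=cam("wrist")
P=cloud(c,f,M);hsv=cv2.cvtColor(c["color"],cv2.COLOR_RGB2HSV).astype(int);H,S,V=[hsv[...,i] for i in range(3)]
m=(H<16)&(S>140)&(P[...,2]>85)&(P[...,2]<105)&(abs(P[...,0]-559)<40)&(abs(P[...,1]-222)<40)
v,u=np.nonzero(m);q=P[m];print("grip top",m.sum(),u.mean(),v.mean(),np.median(q,0),(q.min(0)+q.max(0))/2)
if m.sum():
  (uu,vv),r=cv2.minEnclosingCircle(np.stack([u,v],1).astype(np.float32));print(uu,vv,r,ray(c,f,M,uu,vv,95))
m=(S<90)&(V>90)&(P[...,2]>117)&(P[...,2]<128)&(abs(P[...,0]-518)<70)&(abs(P[...,1]-80)<60)
q=P[m];print("lid",m.sum());
if m.sum()>9: print(cv2.minEnclosingCircle(q[:,:2].astype(np.float32)),q.mean(0))
cv2.imwrite("pics/w1.png",c["color"][:,:,::-1])
E
```

```text
[563.90641175 218.31760224 228.48841713] [ 5.80266248e-04  7.93665392e-01  6.08354223e-01 -2.21727657e-04] [ 0.39563327 -2.94352455 -1.10667191] [ 0.04697922 -0.03717767  0.06018628  0.00651211 -0.02013272 -0.08120312]
grip top 643 305.8071539657854 246.70295489891134 [558.63234223 227.32784006  93.83458471] [558.27465318 226.38206859  90.64752702]
306.1371765136719 246.535400390625 14.797410011291504 [558.98762634 227.89423252  95.        ]
lid 0
```

View pics/w1.png

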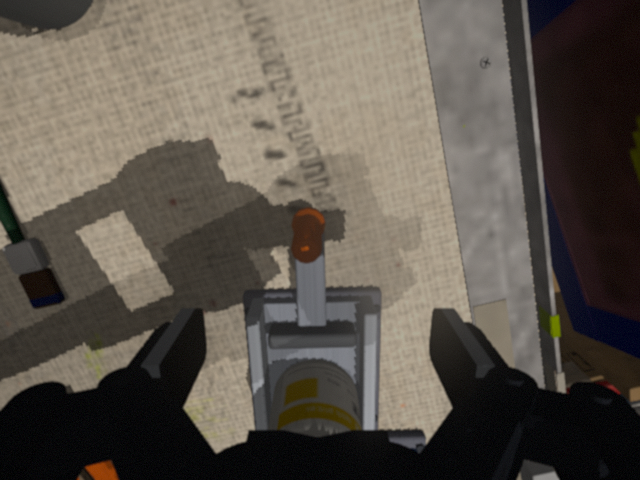

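The wrist view shows the grip's top near (306,250), the runway nearly vertical in the picture, so the yaw is right, and the jar with its yellow label at (318,400). I'll refine the grip position and the axis with the arm settled.

```bash
python3 - <<'E'
from h import *
c,f,M=cam("wrist");s=sense();print(s["eef_pos"],s["ee_rot"],s["dq"].round(3),np.array(c["mount"]).round(2).tolist())
P=cloud(c,f,M);hsv=cv2.cvtColor(c["color"],cv2.COLOR_RGB2HSV).astype(int);H,S,V=[hsv[...,i] for i in range(3)]
m=(H<16)&(S>140)&(P[...,2]>92)&(P[...,2]<100)&(abs(P[...,0]-559)<40)&(abs(P[...,1]-222)<40)
v,u=np.nonzero(m);q=P[m];(uu,vv),r=cv2.minEnclosingCircle(np.stack([u,v],1).astype(np.float32));print(m.sum(),uu,vv,r,ray(c,f,M,uu,vv,95),q.mean(0))
m=(H<16)&(S>140)&(abs(P[...,0]-559)<40)&(abs(P[...,1]-222)<40)&(P[...,2]>60)
q=P[m];print("side",q.min(0),q.max(0))
# rails
m=(P[...,2]>41)&(P[...,2]<49)&(S<80)&(abs(P[...,0]-540)<80)&(P[...,1]>80)&(P[...,1]<185)
q=P[m];yp=np.array([.249,.969]);xp=np.array([.969,-.249])
a=(q[:,:2]-[559,223])@yp;b=(q[:,:2]-[559,223])@xp
for lo in range(-120,-40,10):
    k=(a>lo)&(a<lo+10)
    if k.sum()>10:print(lo,np.percentile(b[k],[1,99]).round(1),np.percentile(b[k&(b<0)],99).round(1) if (k&(b<0)).any() else '',np.percentile(b[k&(b>0)],1).round(1)if (k&(b>0)).any() else '')
E
```

```text
[560.70139142 221.25783225 229.0537555 ] [-2.48923190e-04  7.90851117e-01  6.12008334e-01 -4.97760237e-04] [ 0.042 -0.032  0.03   0.007  0.001 -0.012] [[-0.0, -0.95, -0.3, 77.19], [1.0, 0.0, -0.0, -0.94], [0.0, -0.3, 0.95, -69.96], [0.0, 0.0, 0.0, 1.0]]
448 310.07489013671875 251.5531463623047 13.154778480529785 [558.26502894 226.06121226  95.        ] [558.15247529 225.97379637  94.16974269]
side [519.00876673 219.36738133  60.15826229] [598.87161467 246.79467848 248.74143389]
-120 [-47.6  48. ] -0.7 0.0
-110 [-47.8  48.4] -38.3 38.6
-100 [-48.   47.8] -1.4 1.0
-90 [-47.2  47.3] -0.5 0.3
-80 [-48.2  47.8] -1.8 5.0
-70 [-48.2  47.5] -38.9 38.1
```

>>> step_arm(plan=[{"offset":[0.3,0,1.5],"rot":[0,0,0],"gripper":8.5},{"offset":[0.3,0,4],"rot":[0,0,0],"gripper":8.5},{"offset":[0.3,0,6.5],"rot":[0,0,0],"gripper":8.5},{"offset":[0.3,0,9],"rot":[0,0,0],"gripper":8.5},{"offset":[0.3,0,10.2],"rot":[0,0,0],"gripper":6},{"offset":[0.3,0,10.2],"rot":[0,0,0],"gripper":4},{"offset":[0.3,0,10.2],"rot":[0,0,0],"gripper":1.5},{"offset":[0.3,0,10.2],"rot":[0,0,0],"gripper":1},{"offset":[0.3,0,10.2],"rot":[0,0,0],"gripper":1},{"offset":[0.3,0,10.2],"rot":[0,0,0],"gripper":1}], squeeze=30)

```text
time_s: 2.6
eef_pos: [559.8, 225.9, 129.2]
ee_rot: [-0.001, 0.79, 0.613, -0.0]
force: [-9.0, 1.2, 8.0]
grip_width: 0.198
grip_force: 29.6
```

>>> step_arm(plan=[{"offset":[0,0,0],"rot":[0,0,0],"gripper":1},{"offset":[0,0,0],"rot":[0,0,0],"gripper":1},{"offset":[0,0,0],"rot":[0,0,0],"gripper":1}])

```text
time_s: 2.9
eef_pos: [559.8, 226.0, 129.2]
ee_rot: [-0.001, 0.79, 0.613, -0.0]
force: [-8.9, 0.9, 9.3]
grip_width: 0.201
grip_force: 29.6
```

>>> step_arm(plan=[{"offset":[-0.2,-0.1,0],"rot":[0,0,0],"gripper":1},{"offset":[-0.7,-0.1,0],"rot":[0,0,0],"gripper":1},{"offset":[-1.2,-0.1,0],"rot":[0,0,0],"gripper":1},{"offset":[-1.7,-0.1,0],"rot":[0,0,0],"gripper":1},{"offset":[-2.2,-0.1,0],"rot":[0,0,0],"gripper":1},{"offset":[-2.7,-0.1,0],"rot":[0,0,0],"gripper":1},{"offset":[-3.2,-0.1,0],"rot":[0,0,0],"gripper":1},{"offset":[-3.7,-0.1,0],"rot":[0,0,0],"gripper":1},{"offset":[-4.2,-0.1,0],"rot":[0,0,0],"gripper":1},{"offset":[-4.7,-0.1,0],"rot":[0,0,0],"gripper":1},{"offset":[-5.2,-0.1,0],"rot":[0,0,0],"gripper":1},{"offset":[-5.7,-0.1,0],"rot":[0,0,0],"gripper":1}])

```text
time_s: 4.1
eef_pos: [546.0, 170.7, 129.3]
ee_rot: [0.0, 0.79, 0.613, 0.002]
force: [0.6, 5.1, 6.0]
grip_width: 0.198
grip_force: 29.5
```

>>> step_arm(plan=[{"offset":[-0.5,0,0],"rot":[0,0,0],"gripper":1},{"offset":[-1.0,0,0],"rot":[0,0,0],"gripper":1},{"offset":[-1.5,0,0],"rot":[0,0,0],"gripper":1},{"offset":[-2.0,0,0],"rot":[0,0,0],"gripper":1},{"offset":[-2.5,0,0],"rot":[0,0,0],"gripper":1},{"offset":[-3.0,0,0],"rot":[0,0,0],"gripper":1},{"offset":[-3.5,0,0],"rot":[0,0,0],"gripper":1},{"offset":[-4.0,0,0],"rot":[0,0,0],"gripper":1},{"offset":[-4.5,0,0],"rot":[0,0,0],"gripper":1},{"offset":[-4.8,0,0],"rot":[0,0,0],"gripper":1},{"offset":[-5.1,0,0],"rot":[0,0,0],"gripper":1},{"offset":[-5.3,0,0],"rot":[0,0,0],"gripper":1}])

```text
time_s: 5.3
eef_pos: [533.4, 119.1, 129.2]
ee_rot: [0.001, 0.79, 0.613, 0.002]
force: [3.6, 4.4, 4.7]
grip_width: 0.202
grip_force: 29.5
```

>>> step_arm(plan=[{"offset":[-0.2,0,0],"rot":[0,0,0],"gripper":1},{"offset":[-0.4,0,0],"rot":[0,0,0],"gripper":1},{"offset":[-0.6,0,0],"rot":[0,0,0],"gripper":1},{"offset":[-0.8,0,0],"rot":[0,0,0],"gripper":1},{"offset":[-0.8,0,0],"rot":[0,0,0],"gripper":1}])

```text
time_s: 5.8
eef_pos: [531.4, 111.2, 129.2]
ee_rot: [0.001, 0.79, 0.613, 0.002]
force: [4.4, 2.3, 4.1]
grip_width: 0.2
grip_force: 29.6
```

>>> step_arm(plan=[{"offset":[-0.1,0,0],"rot":[0,0,0],"gripper":1},{"offset":[-0.2,0,0],"rot":[0,0,0],"gripper":1},{"offset":[-0.2,0,0],"rot":[0,0,0],"gripper":1}])

```text
time_s: 6.1
eef_pos: [531.2, 110.1, 129.3]
ee_rot: [0.001, 0.79, 0.613, 0.003]
force: [6.2, 9.7, 4.1]
grip_width: 0.203
grip_force: 29.6
```

>>> step_arm(plan=[{"offset":[-0.1,0,0],"rot":[0,0,0],"gripper":1},{"offset":[-0.2,0,0],"rot":[0,0,0],"gripper":1},{"offset":[-0.2,0,0],"rot":[0,0,0],"gripper":1}])

```text
time_s: 6.4
eef_pos: [531.0, 109.8, 129.3]
ee_rot: [0.0, 0.79, 0.613, 0.004]
force: [10.6, 22.0, 1.0]
grip_width: 0.2
grip_force: 29.5
```

>>> step_arm(plan=[{"offset":[0.2,0,0],"rot":[0,0,0],"gripper":1},{"offset":[0.2,0,0],"rot":[0,0,0],"gripper":4},{"offset":[0.2,0,0],"rot":[0,0,0],"gripper":5},{"offset":[0.2,0,0],"rot":[0,0,0],"gripper":5},{"offset":[0.2,0,0],"rot":[0,0,0],"gripper":5},{"offset":[0.2,0,-2],"rot":[0,0,0],"gripper":5},{"offset":[0.2,0,-6],"rot":[0,0,0],"gripper":5},{"offset":[0.2,0,-10],"rot":[0,0,0],"gripper":5},{"offset":[0.2,0,-14],"rot":[0,0,0],"gripper":4},{"offset":[0.2,0,-18],"rot":[0,0,0],"gripper":2},{"offset":[0.2,0,-22],"rot":[0,0,0],"gripper":0},{"offset":[0.2,0,-26],"rot":[0,0,0],"gripper":0}])

```text
time_s: 7.6
eef_pos: [529.4, 109.2, 389.6]
ee_rot: [0.0, 0.79, 0.613, -0.0]
force: [0.3, -0.2, -0.4]
grip_width: 0.004
grip_force: 0.0
```

>>> step_arm(plan=[{"offset":[-4,0,-1],"rot":[0,0,0],"gripper":0},{"offset":[-8,0,-1],"rot":[0,0,0],"gripper":0},{"offset":[-11,0,-1],"rot":[0,0,0],"gripper":0},{"offset":[-13,0,-1],"rot":[0,0,0],"gripper":0},{"offset":[-13,0,-1],"rot":[0,0,0],"gripper":0},{"offset":[-13,0,-1],"rot":[0,0,0],"gripper":0}])

```text
time_s: 8.2
eef_pos: [497.4, -16.4, 397.9]
ee_rot: [-0.0, 0.79, 0.613, 0.0]
force: [-0.2, -0.6, 0.0]
grip_width: -0.001
grip_force: 0.0
```

```bash
python3 - <<'E'
from h import *
for i in range(3):
    c,f,M=cam("wrist");s=sense();print(s["eef_pos"],s["grip_width"],s["force"].round(1))
    P=cloud(c,f,M);V=c["color"].max(2)
    m=(V<90)&(P[...,2]>244)&(P[...,2]<258)&(abs(P[...,0]-498)<45)&(abs(P[...,1]+17)<45)
    n,l,st,_=cv2.connectedComponentsWithStats(m.astype(np.uint8)); m=l==1+st[1:,4].argmax()
    q=P[m];v,u=np.nonzero(m);(uu,vv),r=cv2.minEnclosingCircle(np.stack([u,v],1).astype(np.float32))
    print(m.sum(),uu,vv,r,ray(c,f,M,uu,vv,251),cv2.minEnclosingCircle(q[:,:2].astype(np.float32)),np.median(q,0))
cv2.imwrite("pics/w2.png",c["color"][:,:,::-1])
c,f,M=cam("scene");cv2.imwrite("pics/s2.png",cv2.resize(c["color"][195:305,230:380,::-1],None,fx=5,fy=5,interpolation=2))
E
```

```text
[497.53291049 -15.9786103  397.87142252] -0.004619449355082492 [-0.4  0.1 -0.9]
5023 322.9629821777344 246.7178955078125 41.30742263793945 [500.40082876 -13.56327626 251.        ] ((499.7550964355469, -16.235506057739258), 25.14177131652832) [500.10415094 -14.34882653 250.06092464]
[497.57654325 -15.78346679 397.83481976] 0.0026311221692850843 [-0.1  0.1  0.5]
5035 322.8617248535156 246.83123779296875 41.32483673095703 [500.4258372  -13.18162472 251.        ] ((499.8288879394531, -15.898043632507324), 25.0996150970459) [500.16212636 -14.41872365 250.05039472]
[497.59442602 -15.68354064 397.80541906] -0.0007868254067788568 [ 0.   0.9 -0.3]
5025 323.0367431640625 247.71725463867188 41.37547302246094 [500.42196404 -13.54015724 251.        ] ((499.81451416015625, -16.72982406616211), 25.183570861816406) [500.12952886 -14.36049584 250.02521037]
```

View pics/w2.png

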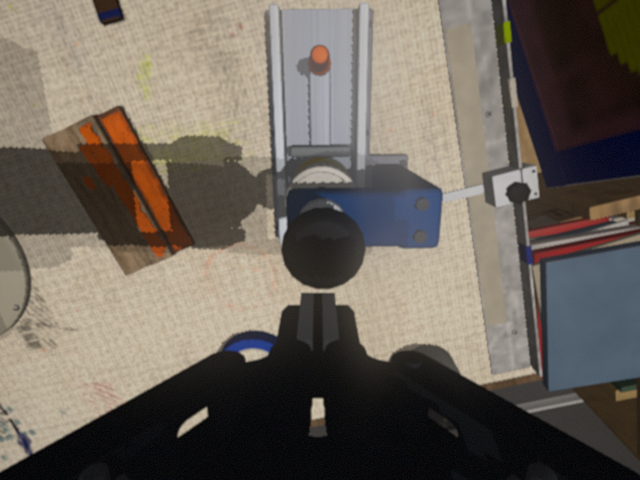

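View pics/s2.png

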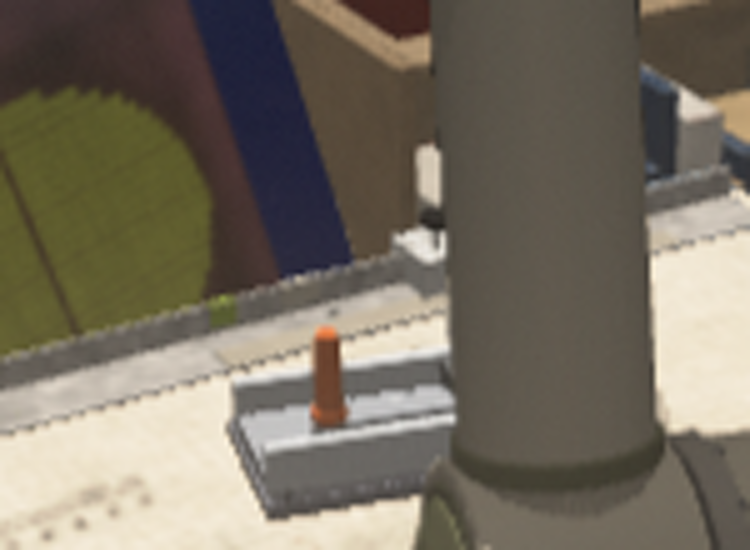

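The wrist view shows the knob at (323,247), directly ahead of the closed fingertips. The jar's lid is under the arm at (322,172), with the pusher plate against it. In the scene view the arm hides the press. I'll go down until contact.

>>> step_arm(plan=[{"offset":[0,0.15,2],"rot":[0,0,0],"gripper":0},{"offset":[0,0.15,4.5],"rot":[0,0,0],"gripper":0},{"offset":[0,0.15,6],"rot":[0,0,0],"gripper":0},{"offset":[0,0.15,7],"rot":[0,0,0],"gripper":0},{"offset":[0,0.15,7],"rot":[0,0,0],"gripper":0}], squeeze=40)

```text
time_s: 8.9
eef_pos: [498.8, -16.5, 327.0]
ee_rot: [-0.001, 0.79, 0.613, -0.001]
force: [0.8, 0.3, 0.1]
grip_width: -0.002
grip_force: 0.0
```

>>> step_arm(plan=[{"offset":[0,0,0.2],"rot":[0,0,0],"gripper":0},{"offset":[0,0,0.4],"rot":[0,0,0],"gripper":0},{"offset":[0,0,0.6],"rot":[0,0,0],"gripper":0},{"offset":[0,0,0.8],"rot":[0,0,0],"gripper":0},{"offset":[0,0,0.8],"rot":[0,0,0],"gripper":0}])

```text
time_s: 9.4
eef_pos: [499.1, -16.9, 320.3]
ee_rot: [0.0, 0.79, 0.613, 0.0]
force: [0.7, 0.6, 4.6]
grip_width: -0.003
grip_force: 2.0
```

>>> step_arm(plan=[{"offset":[0,0,0.2],"rot":[0,0,0],"gripper":0},{"offset":[0,0,0.4],"rot":[0,0,0],"gripper":0},{"offset":[0,0,0.6],"rot":[0,0,0],"gripper":0},{"offset":[0,0,0.6],"rot":[0,0,0],"gripper":0}])

```text
time_s: 9.8
eef_pos: [499.1, -16.9, 314.1]
ee_rot: [0.0, 0.79, 0.613, 0.0]
force: [0.2, 0.4, 7.0]
grip_width: 0.002
grip_force: 3.6
```

>>> step_arm(plan=[{"offset":[0,0,0.2],"rot":[0,0,0],"gripper":0},{"offset":[0,0,0.4],"rot":[0,0,0],"gripper":0},{"offset":[0,0,0.6],"rot":[0,0,0],"gripper":0},{"offset":[0,0,0.8],"rot":[0,0,0],"gripper":0},{"offset":[0,0,1.0],"rot":[0,0,0],"gripper":0},{"offset":[0,0,1.2],"rot":[0,0,0],"gripper":0},{"offset":[0,0,1.2],"rot":[0,0,0],"gripper":0},{"offset":[0,0,1.2],"rot":[0,0,0],"gripper":0}])

```text
time_s: 10.6
eef_pos: [499.1, -16.9, 303.3]
ee_rot: [0.001, 0.79, 0.613, 0.001]
force: [-2.2, 1.9, 14.2]
grip_width: -0.002
grip_force: 7.2
```

```bash
python3 - <<'E'
from h import *
for n in("side","wrist"):
    c,f,M=cam(n);s=sense();print(s["eef_pos"],s["force"].round(1))
    P=cloud(c,f,M);V=c["color"].max(2)
    m=(V<110)&(P[...,2]>205)&(P[...,2]<240)&(np.hypot(P[...,0]-499.5,P[...,1]+16)<30)
    q=P[m]; print(n,m.sum(),np.percentile(q[:,2],[50,75,90,97]).round(1) if m.sum() else "")
    if n=="side": cv2.imwrite("pics/side3.png",cv2.resize(c["color"][205:325,300:410,::-1],None,fx=5,fy=5,interpolation=2))
    if n=="wrist": cv2.imwrite("pics/w3.png",c["color"][:,:,::-1])
E
```

```text
[499.11305574 -16.89589466 303.27965742] [-2.1  1.2 14.8]
side 205 [228.9 230.7 232.1 237.2]
[499.11419475 -16.90206858 303.28165029] [-1.9  1.4 14.6]
wrist 6737 [229.4 230.2 230.8 237.2]
```

View pics/side3.png

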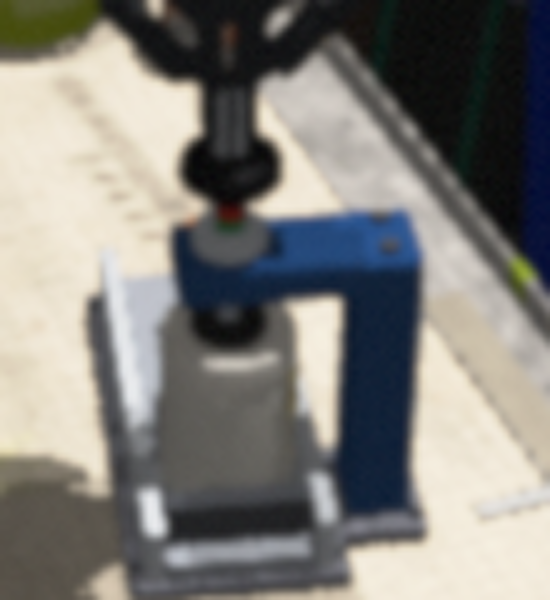

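View pics/w3.png

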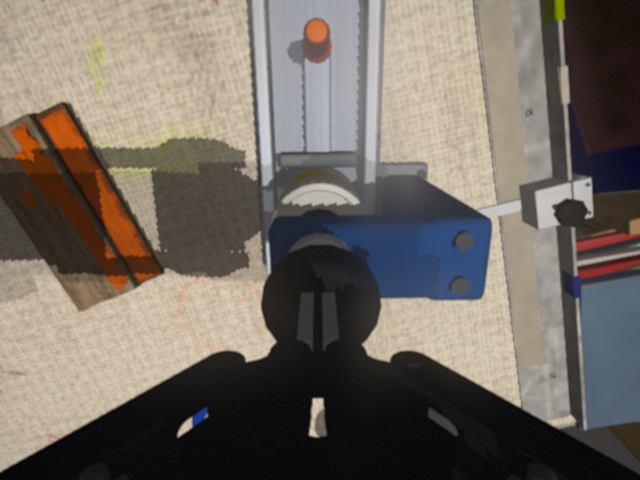

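The side view shows green at the collar's rim (230,225) with red above it still out. The pad is on the lid, and the jar is upright against the dark end stop at (240,520). Travel is about 21 mm at 14.5 N, so I'll press 1 mm more and hand in.

>>> step_arm(plan=[{"offset":[0,0,0.1],"rot":[0,0,0],"gripper":0},{"offset":[0,0,0.1],"rot":[0,0,0],"gripper":0},{"offset":[0,0,0.1],"rot":[0,0,0],"gripper":0},{"offset":[0,0,0.1],"rot":[0,0,0],"gripper":0}])

```text
time_s: 11.1
eef_pos: [499.1, -16.9, 302.4]
ee_rot: [0.001, 0.79, 0.613, 0.001]
force: [-2.9, 2.2, 15.2]
grip_width: -0.003
grip_force: 7.5
```

```bash
python3 - <<'E'
from h import *
s=sense();print(s["eef_pos"],s["force"])
print(finish_job())
E
```

```text
[499.11296515 -16.91289899 302.35966916] [-2.86878561  2.17662308 15.20413976]
the job is handed in; nothing more can be done
None
```

I pushed the jar fully home against the end stop, then pressed the knob about 22 mm down (15 N, green ring entering the collar, red still out) and handed the job in at about 11 s with the gripper still pressing; the verdict was not shown.

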